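# Pop a battery pack out of the charging dock and trap it on the ramp

### The arm

A 7-joint arm with a two-finger parallel gripper is mounted at the origin on the work surface. World frame = base frame: x ahead of the robot, y to its left, z up, the work surface at z = 0. Lengths are in m, angles in rad, forces in N, time in s.
With the tool pointing down it reaches from about 0.4 to 0.875 m from the base axis. Payload 6.5 kg.
Tool frame: the origin (TCP) lies at the very end of the fingers, on their centre line; the grasp point (between the pads) lies 19 mm behind it; y points along the fingers, z is the direction in which the jaws open and shut, and the axes are right-handed (so a half turn about y gives the same grasp; the last joint's range is limited). The gripper opens to 85 mm and grips with 20 to 120 N. Pads are 22 mm wide; open, the fingers measure 114 mm over their backs; the gripper's body (76 mm by 85 mm) begins 54 mm behind the grasp point. The pads swing forward as they close: fully open they stand 13 mm farther back than shut.
Start: joints at [1.169, 0.536, -0.004, 1.538, 0.003, 1.067, -0.071], TCP at [0.214, -0.614, 0.231] pointing down, gripper open.
Joint ranges: [-2.7, 2.7], [-0.37, 2.16], [-1.27, 1.26], [0.24, 2.4], [-1.31, 4.45], [0.19, 1.91], [-2.76, 2.76]. Speed limits (rad/s): [2.39, 2.39, 3.14, 3.14, 3.14, 3.14, 3.14].

### API

Orientations are given as a 3x3 rotation matrix whose columns are the frame's x, y, z axes.
In Python, from cell import readout, camera, get_calibration, workorder gives the robot as it stands.
- The arm moves only by the shell command python3 -m handwheel 'ROWS' [FORCE]. ROWS is JSON, a list of rows, each a list of 7 numbers: the closure, from -1 (fully open) to 1 (shut), then the shift along the tool's x, y, z in mm, then the turn, a rotation vector about the tool's x, y, z in rad. A call has 1 to 20 rows; each row shifts and turns the commanded pose from where the row before left it, along the tool's axes as they then stand; what a row does not reach is not made up. A row lasts 1/10 s, in which the tool goes at most 50 mm and 8.59 degrees, less where a joint would pass 70% of its speed; a pose out of reach is approached as far as the arm can. A call is refused whole if a number of a shift passes 50 or a number of a turn 0.15, either way. A call with a gripper value outside its range is refused whole. The fingers move at their own pace and stop on an object; FORCE is the grip in N (left out, the last holds). Time passes only in rows, so rows that do not move let the fingers close. It gives the time, the measured TCP pose, the force and the opening at its end, in the units of the state.
- readout.state(): the state, without advancing time (a new reading comes with each control period).
- camera(name): name is "scene" or "top" or "wrist"; returns the picture (384x512x3 uint8, blue, green, red); there is no depth.
- get_calibration(name): a dict with "camera_matrix" (3x3 intrinsics, pixels), "extrinsics" (4x4, takes a point from world to camera coordinates). Camera axes: x right, y up, looking along -z (the intrinsics and any distortion apply to the point x, -y, -z); pixel columns grow to the right and rows downward; lengths in m; the calibration is good to about 2 mm. A picture is of the moment at which its call begins: read the wrist's pose just before it. get_calibration takes no time and is no camera call; for the wrist camera it gives the pose at the moment of the call.
- workorder.hand_in(): hands the job in, once; it reports no verdict.
The state is a dict: "t": time; "q": joint angles; "joint_vel": joint speeds; "effort": joint torques, N m; "tool_pos": TCP position; "orientation": TCP orientation; "ft_force": force on the tool from outside, world axes, zero at the start; "torque": the same for the moment, N m; "gripper_width": finger opening in m.
Only numpy, scipy, OpenCV 4.12 (cv2) and the standard library are available. Lean on these libraries where they do the work, as an engineer would, in place of code of your own. Each camera call takes 0.05 s, during which the arm holds its last target. There are 200 camera calls.

### The job

Of the two battery packs locked in the sloping charging dock, the taller one is charged: press the release key of its bay with one fingertip and, as the pack springs out and slides down, trap it with the other finger before its lower end reaches the front edge of the ramp. Only touch it: do not lift it, leave the slimmer pack locked in its bay, and do not shift the other things on the bench. Finish while holding: the program ends with the finger still stopping the pack, at rest on the ramp clear of its catch.

Things in the scene. Friction and masses are not known exactly. Their poses are not given: they have to be found in the camera images.
- dock: Grey battery charging dock, fixed, 225 (x) by 220 (y) by 109 high. Origin: centre of its underside, on the bench; z up; -x is its low front, +x its high back. Two bays, centred at y = +34 (left) and -34 (right), are open channels 54 wide between guides 12 high. Outside each bay, on a level shoulder 46 above the bench, is its own release key.
- ramp: Sloping floor of both bays, part of the dock, pitched 17 degrees, low at the front. Origin: middle of its front edge, at dock x = -102, z = 30; +x up the slope, y as the dock's, z square to the slope. A locked pack's lower end is at ramp x = 80, against a catch 5 high; from there the channel is bare down to the front edge (x = 0), over which a pack falls.
- pack_tall: Taller battery pack, black with a grey foot: 90 (along the slope) by 50 by 40 high, 0.3 to 0.5 kg, in either bay. Origin: centre of its underside; x up the slope; locked at ramp x = 125. Released, spring contacts push it 14 down the slope and it slides on by its weight in under 0.5 s: the stopping finger must already stand in the channel. It is clear of its catch after sliding 7.
- pack_slim: The slimmer battery pack, same foot (90 by 50), only 22 high, locked in the other bay; to be left alone.
- key_left_top (a point): Top centre of the left bay's release key: black, level, 30 (x) by 26 (y), pressed straight down. At dock x = -75, y = +86, 58 above the bench: 52 sideways from the left bay's centre line, abreast of the bare part of the channel (ramp x = 28). Fully down it is still 50 above the bench; the channel floor abreast of it is at 38, rising towards the pack.
- key_right_top (a point): The same for the right bay's key, at dock x = -75, y = -86.
- key_left (a joint): Travel of the left bay's release key in m: 0 up, 0.008 fully down, springs back when let go. Takes about 1 N to start and 3 to 4 N fully down; the catch of the left bay sinks with it and lets go of the pack at about 0.005.
- key_right (a joint): The same for the right bay's key.
- brick: Half-burnt dark brick, 215 by 103 by 65, loose on the bench. Origin: centre of underside.
- tin: Lidded zinc sample tin, 75 across, 42 high, loose. Origin: centre of underside.
- calliper: Blue calliper lying flat, 230 long, 14 thick, loose, in front of the dock. Origin: near its middle, on the bench.
- meter: Grey hand-held moisture meter with two pins, 150 by 62 by 30, loose. Origin: centre of underside.
- weight: Brass 200 g weight with a knob, 30 across, 42 high, loose. Origin: centre of underside.
- chalk_box: Small steel tray with marking chalks, 85 by 55 by 22, loose. Origin: centre of underside.
Things that resemble listed ones, but are neither listed nor needed, are in the scene too. Leave any pink or red look-alike of the pack_tall alone.

How it is judged:
By the outcome, as a careful person would: the job done as asked, in the order asked, and still so for the second after the job is handed in, while the arm keeps its last pose, push and grip.
It also fails if it takes over 29 s, if anything falls off the work surface, if the arm or the gripper's body presses on something with over 40 N, if the wrist force passes 120 N, or if a joint passes its speed limit or range.

## Working session

There is one attempt and no reset: what is moved stays moved. The work goes in short steps, Python scripts to look and compute and a shell command to move; the robot and the scene stay as the last step left them, time stands still between calls to the robot, and variables do not carry over. Pictures are saved under pics/ and viewed, about 8 in all and at most 12, crops included, and the job is handed in when it is done.

```bash
mkdir -p pics; ls
python3 - <<'E'
from cell import readout,camera,get_calibration
import cv2,numpy as np
s=readout.state();print(s)
for n in("scene","top"):
    im=camera(n);cv2.imwrite(f"pics/{n}0.png",im);c=get_calibration(n);print(n,np.round(c["camera_matrix"],1).tolist(),np.round(c["extrinsics"],4).tolist(),[k for k in c])
E
```

```text
pics
{'t': 0.0, 'q': array([ 1.16882021,  0.53720641, -0.00443675,  1.53886041,  0.00259065,
        1.06727151, -0.07120433]), 'joint_vel': array([ 0.0007125 ,  0.00047056, -0.00027199, -0.00153497, -0.00036098,
        0.00196268, -0.00056687]), 'effort': array([ 2.03215477e-04, -5.83399844e+01,  1.04878955e+00, -2.59099299e+01,
        1.23880390e-02,  9.52319882e-03,  7.67060953e-06]), 'tool_pos': array([ 0.21395621, -0.61311886,  0.23039197]), 'orientation': array([[-9.44134570e-01, -6.85607151e-04,  3.29559470e-01],
       [-3.29560161e-01,  1.59915898e-03, -9.44133223e-01],
       [ 1.20286505e-04, -9.99998486e-01, -1.73577008e-03]]), 'ft_force': array([-0.10523311, -0.72633644,  0.38258613]), 'torque': array([-0.00243643, -0.014057  ,  0.00478312]), 'gripper_width': 0.08525879396321866}
scene [[354.8, 0.0, 251.5], [0.0, 354.8, 195.7], [0.0, 0.0, 1.0]] [[-0.1684, 0.9856, 0.0179, 0.0313], [-0.7204, -0.1354, 0.6802, 0.3459], [0.6728, 0.1017, 0.7328, -1.4553], [0.0, 0.0, 0.0, 1.0]] ['camera_matrix', 'extrinsics']
top [[365.6, 0.0, 254.4], [0.0, 365.6, 188.4], [0.0, 0.0, 1.0]] [[-0.0043, -0.9999, -0.0136, 0.0783], [0.9923, -0.006, 0.124, -0.546], [-0.1241, -0.013, 0.9922, -1.0474], [0.0, 0.0, 0.0, 1.0]] ['camera_matrix', 'extrinsics']
```

View pics/top0.png

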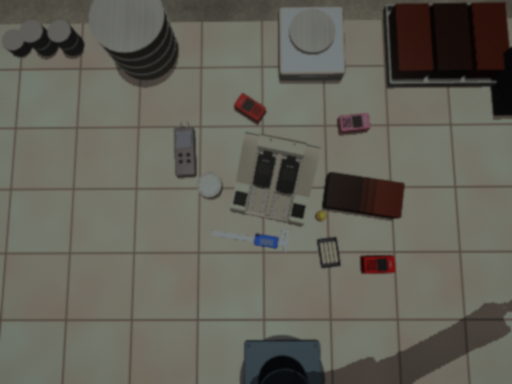

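View pics/scene0.png

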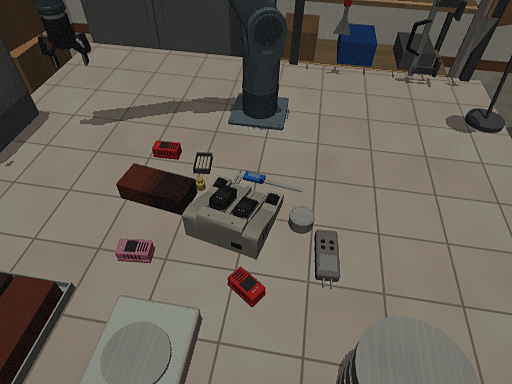

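Top view: the dock is at about (275,178), with packs at (263,168) on the left and (288,172) on the right, and black keys at (240,199) and (298,211). In the scene view the right-bay pack (222,197) looks bulkier than the left one (245,208). The pink and red look-alikes are outside the dock. I'll enlarge to confirm and measure.

```bash
python3 - <<'E'
import cv2,numpy as np
a=cv2.imread("pics/top0.png")[125:230,225:330];b=cv2.imread("pics/scene0.png")[165:265,175:295]
a=cv2.resize(a,(390,390),interpolation=cv2.INTER_CUBIC);b=cv2.resize(b,(408,390*100*408//(408*100)),interpolation=cv2.INTER_CUBIC) 
b=cv2.resize(b,(408,390));o=np.hstack([a,b]);o=np.clip(o.astype(float)*1.6,0,255).astype(np.uint8)
cv2.imwrite("pics/crop1.png",o)
E
cat > h.py <<'E'
import numpy as np,cv2
from cell import get_calibration
def ray(n,u,v,c=None):
    c=c or get_calibration(n);K=c["camera_matrix"];E=np.array(c["extrinsics"]);R=E[:3,:3];t=E[:3,3]
    d=np.linalg.inv(K)@[u,v,1];d=R.T@np.array([d[0],-d[1],-d[2]]);return -R.T@t,d
def onz(n,u,v,z,c=None):
    o,d=ray(n,u,v,c);return o+d*(z-o[2])/d[2]
def proj(n,p,c=None):
    c=c or get_calibration(n);K=c["camera_matrix"];E=np.array(c["extrinsics"]);q=E[:3,:3]@p+E[:3,3];q=K@np.array([q[0],-q[1],-q[2]]);return q[:2]/q[2]
E
python3 - <<'E'
from h import *
im=cv2.imread("pics/top0.png");g=im.max(2)
m=np.zeros_like(g);m[125:230,225:325]=(g[125:230,225:325]<50)*255
n,l,st,ce=cv2.connectedComponentsWithStats(m)
for i in range(1,n):
    if st[i,4]>25: print(st[i],ce[i],[np.round(onz("top",*ce[i],z),4)[:2] for z in (.058,.11)])
E
```

```text
[253 151  22  37 565] [263.87964602 169.69911504] [array([0.5984, 0.0473]), array([0.5891, 0.048 ])]
[276 155  23  39 608] [287.35197368 175.17434211] [array([ 0.5818, -0.0207]), array([ 0.5734, -0.0167])]
[234 192  13  13 128] [239.9609375 198.1015625] [array([0.5157, 0.117 ]), array([0.5105, 0.1142])]
[292 204  13  14 136] [297.68382353 210.40441176] [array([ 0.4793, -0.0488]), array([ 0.4759, -0.0433])]
```

View pics/crop1.png

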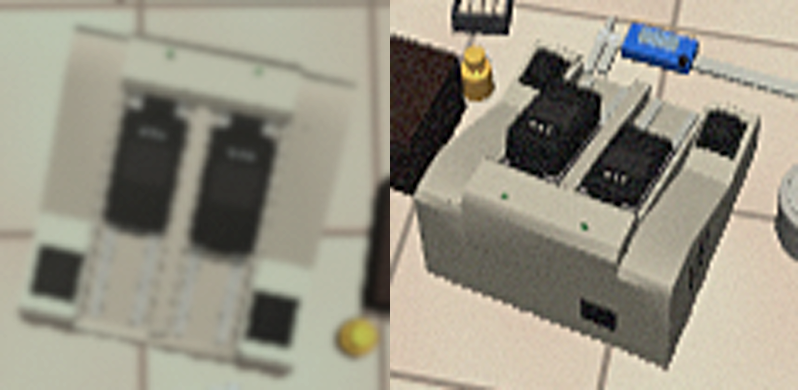

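The tall pack is in the right bay (y = -34): in the right half of the crop it is the left pack, clearly taller at about (555,120), and the one at (630,165) is the slim one. So I need the right key, at top pixel (297.7,210.4). The keys measure 170 mm apart against 172 expected, and the dock yaw comes out at about -12.4°. I'll move above it now.

```bash
python3 -m handwheel '[[0.1,-22.5,0,-23.3,0,0,0],[0.1,-22.5,0,-23.3,0,0,0],[0.1,-22.5,0,-23.3,0,0,0],[0.1,-22.5,0,-23.3,0,0,0],[0.1,-22.5,0,-23.3,0,0,0],[0.1,-22.5,0,-23.3,0,0,0],[0.1,-22.5,0,-23.3,0,0,0],[0.1,-22.5,0,-23.3,0,0,0],[0.1,-22.5,0,-23.3,0,0,0],[0.1,-22.5,0,-23.3,0,0,0],[0.1,-22.5,0,-23.3,0,0,0],[0.1,-22.5,0,-23.3,0,0,0],[0.1,-22.5,0,-23.3,0,0,0],[0.1,-22.5,0,-23.3,0,0,0],[0.1,-22.5,0,-23.3,0,0,0],[0.1,-22.5,0,-23.3,0,0,0],[0.1,-22.5,0,-23.3,0,0,0],[0.1,-22.5,0,-23.3,0,0,0],[0.1,-22.5,0,-23.3,0,0,0],[0.1,-22.5,0,-23.3,0,0,0]]'
python3 -m handwheel '[[0.1,0,0,0,0,0.138,0],[0.1,0,0,0,0,0.138,0],[0.1,0,0,0,0,0.138,0],[0.1,0,0,0,0,0.138,0],[0.1,0,0,0,0,0,0],[0.1,0,0,0,0,0,0],[0.1,0,0,0,0,0,0]]'
python3 - <<'E'
from h import *
from cell import readout,camera
s=readout.state();print(s["t"],s["tool_pos"],s["orientation"].round(3),s["gripper_width"],s["ft_force"],s["q"].round(2))
c=get_calibration("wrist");np.savez("w1.npz",K=c["camera_matrix"],E=c["extrinsics"]);im=camera("wrist");cv2.imwrite("pics/w1.png",im)
ex=np.array([.9767,-.2145]);ey=np.array([.2145,.9767]);O=np.array([.5708,.018])
for y in(86,-86):
    p=O-.075*ex+y/1e3*ey;print(y,proj("wrist",np.r_[p,.058],c))
E
```

```text
t: 2.1
tool_pos: [0.4856, -0.0242, 0.231]
orientation: [[-0.944, -0.001, 0.329], [-0.329, -0.0, -0.944], [0.001, -1.0, -0.0]]
ft_force: [0.4, 0.1, 0.2]
gripper_width: 0.0383
t: 2.8
tool_pos: [0.4854, -0.0254, 0.2312]
orientation: [[-0.977, -0.0, -0.212], [0.212, 0.0, -0.977], [0.0, -1.0, 0.0]]
ft_force: [0.5, -0.4, 0.1]
gripper_width: 0.0387
2.8 [ 0.48537405 -0.02542586  0.23116774] [[-0.977 -0.    -0.212]
 [ 0.212  0.    -0.977]
 [ 0.    -1.     0.   ]] 0.0387231525413036 [ 0.47800647 -0.3772354   0.05208668] [ 0.17  0.27 -0.25  1.95  0.08  0.93 -1.9 ]
86 [134.11928845 176.24870829]
-86 [276.41779624 176.68260948]
```

View pics/w1.png

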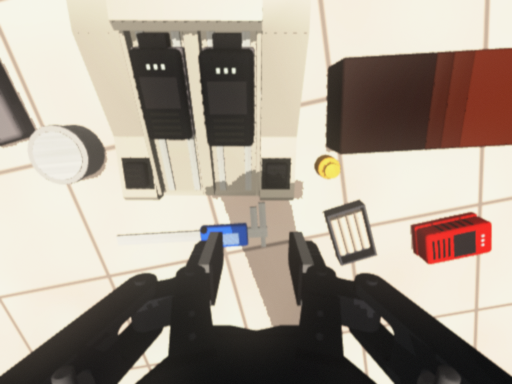

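The wrist view shows the dock square to the tool. The keys are at about (138,173) and (276,174), and the fingertips point at columns 212 and 300, so the right finger presses and the left one blocks. I'll measure the keys here.

Run:
```python
from h import *
from cell import readout
d=np.load("w1.npz");c=dict(camera_matrix=d["K"],extrinsics=d["E"])
im=cv2.imread("pics/w1.png");g=im.max(2)
P={}
for nm,(u,v) in dict(L=(138,173),R=(276,174)).items():
    m=np.zeros_like(g);m[v-25:v+28,u-25:u+25]=(g[v-25:v+28,u-25:u+25]<70)*255
    n,l,st,ce=cv2.connectedComponentsWithStats(m);i=1+st[1:,4].argmax()
    x,y,w,h,a=st[i];print(nm,st[i],ce[i],[onz("wrist",*q,.058,c).round(4)[:2].tolist() for q in ((x,y),(x+w,y+h),ce[i])]);P[nm]=onz("wrist",*ce[i],.058,c)[:2]
e=P["L"]-P["R"];print(np.linalg.norm(e),np.degrees(np.arctan2(-e[0],e[1])))
e/=np.linalg.norm(e);ex=np.array([e[1],-e[0]])
s=readout.state();d=P["R"]+.026*e-s["tool_pos"][:2];R=s["orientation"]
print("shift to mid (tool mm)",1e3*(R.T@np.r_[d,0]), "mid",P["R"]+.026*e)
```

```text
L [124 161  26  25 272] [140.20220588 169.25      ] [[0.5362, 0.1234], [0.5003, 0.1033], [0.5226, 0.108]]
R [262 160  27  28 616] [274.55032468 174.66883117] [[0.5027, -0.037], [0.4618, -0.0623], [0.482, -0.0482]]
0.16136171333323557 -14.574236217645469
shift to mid (tool mm) [-2.56643661e+00 -4.32599543e-04 -3.04422552e+00] mid [ 0.4885743  -0.02301378]
```

Both cameras agree on the right key to about 3 mm, using the bounding-box centre because the left-key mask was cut by glare. I'll correct by a couple of mm and descend to just above the key.

```bash
python3 -m handwheel '[[0.1,-0.8,0,-2,0,0,0],[0.1,0,20,0,0,0,0],[0.1,0,30,0,0,0,0],[0.1,0,30,0,0,0,0],[0.1,0,30,0,0,0,0],[0.1,0,25,0,0,0,0],[0.1,0,15,0,0,0,0],[0.1,0,10,0,0,0,0],[0.1,0,3,0,0,0,0],[0.1,0,0,0,0,0,0],[0.1,0,0,0,0,0,0],[0.1,0,0,0,0,0,0]]'
python3 - <<'E'
from cell import camera
import cv2,numpy as np
a=camera("wrist")[100:330,120:400];b=camera("scene")[140:240,180:300]
o=np.hstack([cv2.resize(a,(475,390)),cv2.resize(b,(325,270)) if 0 else cv2.resize(cv2.resize(b,(325,271)),(325,390))])
cv2.imwrite("pics/w2.png",np.clip(o*1.3,0,255).astype(np.uint8))
E
```

```text
t: 4.05
tool_pos: [0.4873, -0.0237, 0.0691]
orientation: [[-0.977, 0.002, -0.215], [0.215, -0.0, -0.977], [-0.002, -1.0, -0.0]]
ft_force: [0.2, 0.3, -0.7]
gripper_width: 0.0383
```

View pics/w2.png

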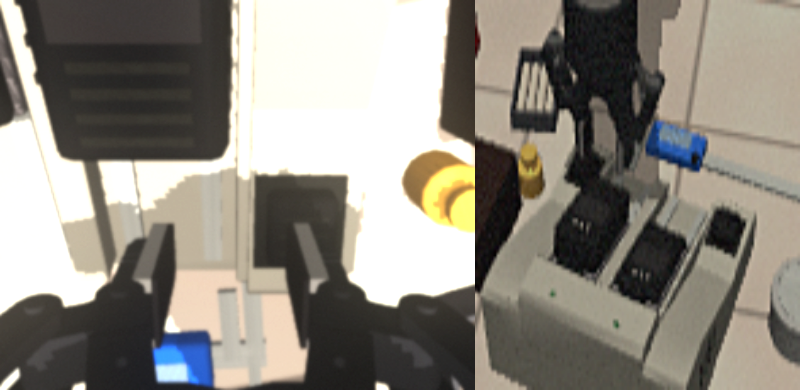

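The right finger (crop col about 305, row 225) is over the key (255–345, 175–265), and the left finger (about 155) stands mid-channel below the tall pack. I'll lower in steps and watch the force.

```bash
python3 -m handwheel '[[0.1,0,4,0,0,0,0],[0.1,0,4,0,0,0,0],[0.1,0,2,0,0,0,0],[0.1,0,0,0,0,0,0],[0.1,0,0,0,0,0,0]]' | grep -E 't:|pos|ft'
python3 -m handwheel '[[0.1,0,2,0,0,0,0],[0.1,0,2,0,0,0,0],[0.1,0,0,0,0,0,0],[0.1,0,0,0,0,0,0]]'| grep -E 't:|pos|ft'
```

```text
t: 4.65
tool_pos: [0.4866, -0.0236, 0.0582]
ft_force: [0.6, 0.3, -0.0]
t: 5.05
tool_pos: [0.4869, -0.0236, 0.0543]
ft_force: [-0.1, 0.0, 0.7]
```

```bash
python3 -m handwheel '[[0.1,0,2,0,0,0,0],[0.1,0,0,0,0,0,0],[0.1,0,0,0,0,0,0]]' | grep -E 't:|pos|ft'
python3 -m handwheel '[[0.1,0,2,0,0,0,0],[0.1,0,0,0,0,0,0],[0.1,0,0,0,0,0,0]]'| grep -E 't:|pos|ft'
python3 -m handwheel '[[0.1,0,2,0,0,0,0],[0.1,0,0,0,0,0,0],[0.1,0,0,0,0,0,0]]'| grep -E 't:|pos|ft'
```

```text
t: 5.35
tool_pos: [0.4856, -0.0236, 0.0519]
ft_force: [-1.0, -0.6, 2.1]
t: 5.65
tool_pos: [0.4857, -0.0236, 0.05]
ft_force: [-4.4, 0.2, 2.7]
t: 5.95
tool_pos: [0.4858, -0.0236, 0.0485]
ft_force: [-7.1, 0.7, 11.4]
```

```bash
python3 -m handwheel '[[0.1,0,-1,0,0,0,0],[0.1,0,0,0,0,0,0],[0.1,0,0,0,0,0,0],[0.1,0,0,0,0,0,0]]'
python3 - <<'E'
from cell import camera
import cv2,numpy as np
a=camera("wrist")[100:330,120:400];b=camera("scene")[140:240,180:300]
o=np.hstack([cv2.resize(a,(475,390)),cv2.resize(b,(325,390))])
cv2.imwrite("pics/w3.png",np.clip(o*1.3,0,255).astype(np.uint8));
E
```

```text
t: 6.35
tool_pos: [0.4863, -0.0237, 0.0491]
orientation: [[-0.977, -0.001, -0.215], [0.215, -0.0, -0.977], [0.001, -1.0, 0.0]]
ft_force: [-4.5, 0.7, 4.4]
gripper_width: 0.0386
```

View pics/w3.png

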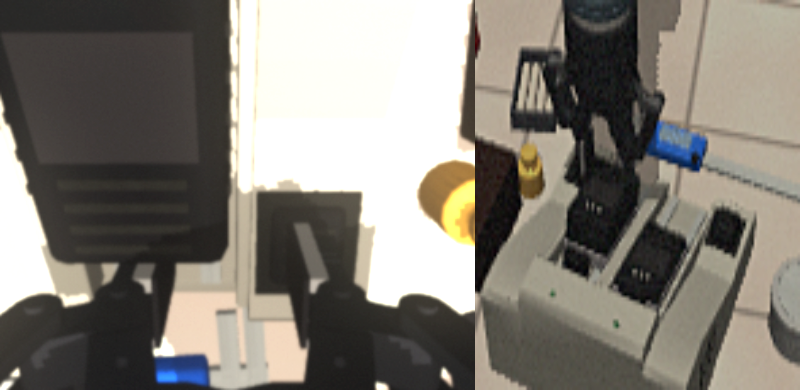

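The tall pack has slid down and rests against the left finger, its lower edge at crop row 260. The slim pack is unmoved in its bay. One last numeric check for rest and position.

```bash
python3 - <<'E'
from h import *
from cell import camera
c=get_calibration("wrist");a=camera("wrist");cv2.imwrite("/tmp/a.png",a);cv2.imwrite("/tmp/t.png",camera("top"))
ex=np.array([.9767,-.2145]);ey=np.array([.2145,.9767]);O=np.array([.4815,-.049])+.075*ex+.086*ey
p=onz("wrist",208,253,.080,c)[:2]-O;print("top lower edge dock x,y",p@ex*1e3,p@ey*1e3)
E
python3 -m handwheel '[[0.1,0,0,0,0,0,0],[0.1,0,0,0,0,0,0],[0.1,0,0,0,0,0,0],[0.1,0,0,0,0,0,0],[0.1,0,0,0,0,0,0],[0.1,0,0,0,0,0,0],[0.1,0,0,0,0,0,0],[0.1,0,0,0,0,0,0],[0.1,0,0,0,0,0,0],[0.1,0,0,0,0,0,0]]'
python3 - <<'E'
from cell import camera
import cv2,numpy as np
d=cv2.absdiff(cv2.GaussianBlur(cv2.imread("/tmp/a.png"),(5,5),0),cv2.GaussianBlur(camera("wrist"),(5,5),0)).max(2)
print("diff max/mean, n>25:",d.max(),d.mean(),(d>25).sum())
t0=cv2.GaussianBlur(cv2.imread("pics/top0.png"),(5,5),0);d=cv2.absdiff(t0,cv2.GaussianBlur(camera("top"),(5,5),0)).max(2)>35
for n,(u,v) in dict(brick=(365,195),tin=(210,187),meter=(185,150),weight=(321,215),chalk=(329,252),calliper=(265,241),slim=(263,165)).items(): print(n,d[v-14:v+14,u-10:u+10].sum())
E
```

```text
top lower edge dock x,y -62.713480668191075 -37.79184184056695
t: 7.55
tool_pos: [0.4867, -0.0237, 0.0493]
orientation: [[-0.977, 0.0, -0.215], [0.215, -0.0, -0.977], [-0.0, -1.0, 0.0]]
ft_force: [-5.0, -0.4, 2.4]
gripper_width: 0.0384
diff max/mean, n>25: 51 1.1756337483723958 169
brick 0
tin 0
meter 0
weight 480
chalk 449
calliper 13
slim 0
```

Pack check: its top lower edge is at dock x ≈ -63, against a finger face expected at ≈ -64. That puts the bottom edge at ramp x ≈ 53, so it has slid about 27 and is clear of the catch. The weight and chalk flags are probably arm occlusion; I'll confirm with one picture.

Run:
```python
from cell import camera
import cv2,numpy as np
f=lambda i:cv2.resize(i[130:290,200:340],(350,400))
t=camera("top");w=camera("scene")
o=np.hstack([f(t),cv2.resize(w[120:260,130:320],(450,400))]);cv2.imwrite("pics/f.png",np.clip(o*1.5,0,255).astype(np.uint8))
d=cv2.absdiff(cv2.GaussianBlur(cv2.imread("/tmp/a.png"),(5,5),0),cv2.GaussianBlur(camera("wrist"),(5,5),0)).max(2)>25
ys,xs=np.nonzero(d);print(d.sum(),np.c_[xs,ys][::15].tolist())
```

```text
167 [[445, 0], [442, 3], [439, 6], [430, 10], [422, 14], [417, 18], [256, 139], [108, 176], [437, 204], [271, 209], [336, 231], [77, 281]]
```

View pics/f.png

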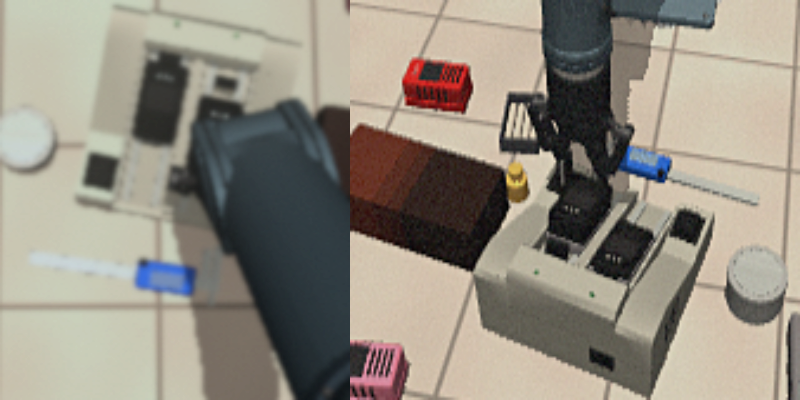

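In the top crop the arm simply covers the weight and tray. The scene crop shows both standing where they were, at (516,182) and (522,122). The tall pack is held at (578,207) and the slim one is locked at (622,248). I'll hand in while holding.

```bash
python3 -c "
from cell import readout,workorder
s=readout.state();print(s['t'],s['tool_pos'],s['ft_force']);print(workorder.hand_in())"
```

```text
7.8 [ 0.48667435 -0.02366936  0.04927843] [-3.7549738   0.66364337  2.57245294]
the job is handed in; nothing more can be done
None
```

I pressed the right bay's release key with one fingertip, and the tall pack slid down and stopped against the other finger. I handed the job in at 7.8 s with that finger still holding it.

**Pack position:** its lower end is at about ramp x = 53, so it slid about 27, is clear of its catch and well short of the front edge. That comes from one wrist picture and agrees with where the finger stands.

**At rest:** after a still second, only about 170 scattered pixels had changed in the wrist view. The pack still pushed on the finger with 4–5 N. That is more than its weight down the slope should give, and I did not find out why.

**Forces:** the highest I read was about 13 N, as the key bottomed out. The reading on the key then settled at about 2.5 N, a bit under the 3–4 N given for fully down.

**Other things:** the slim pack is still locked, and the brick, tin and meter showed no change in the top view. The calliper area changed by only 13 pixels, which I put down to noise or shadow. The arm hid the weight and chalk tray in that view, so my check flagged them. The scene view shows both standing where they were, judged by eye only.

**Measurements that disagreed:** the wrist picture of the left key was spoilt by glare and gave a key spacing of 161 instead of 172. I used the top view (170) and the right key's outline instead.

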